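Close the mould flask and hold it in the corner of the setting jig

TASK

Close the aluminium mould flask on the setting jig by putting its lid on, fully seated, then push the closed flask up into the jig's corner, flush along the fence and touching the side stop. Finish while holding it there: with one diagonal push on the lid, down and towards the fence, keep the flask pressed firmly on the bed (about 15 N on top of its own weight) and against the fence (about 10 N) together, and do not let go at the end. Leave the bottle, the cup and the plaster model where they are.

Things in the scene. Friction and masses are not known exactly. Their poses are not given: they have to be found in the camera images.
- jig: The setting jig, fixed to the table: a grey bed with a steel fence along its far edge and a steel stop at its left end. Origin: centre of the jig at table height. Its +x points squarely at the fence, +y along the fence towards the stop, z up. It may stand turned a little about the vertical
- corner (a point): The inside corner of the jig where the fence's face, the stop's face and the bed's top meet, 12 mm above the table (in the jig's frame at x 90, y 110, z 12 mm); same axes as the jig. The flask in the corner has its centre 40 mm before it in x and 50 mm before it in y
- bed: The jig's flat grey bed, 220 x 270 mm, top 12 mm above the table; bed, fence and stop are coated slick (friction coefficient about 0.2); same frame as the jig
- fence: The jig's steel fence along the bed's far edge, 270 mm long, 18 mm thick, 33 mm high above the bed; its face towards the robot is at jig x = 90 mm; same frame as the jig
- stop: The jig's steel side stop, 100 mm long (jig x -12 to 88 mm), 18 mm thick, 33 mm high above the bed; its inner face is at jig y = 110 mm; same frame as the jig
- flask: Open aluminium flask, about 0.45 kg, loose on the bed, slides when pushed: 80 mm (own x) by 100 mm (y), 36 mm high, walls 6 mm; white plaster inside 15 mm below the rim, with teeth up to 5 mm high. Origin: centre of its underside. It starts some centimetres off fence and stop, a little askew, its x roughly along the jig's x
- lid: Loose aluminium lid, 0.15 kg, on the table at the left: plate 78 (own x) x 98 (y) x 8 mm on a boss 63 x 83 x 8 mm that drops into the flask (2.5 mm play each side); on top a grip rib 14 mm thick (x), 44 long (y), 30 high. Origin: centre of the boss's underside; plate top 16 mm, rib top 46 mm above it. Seated, its origin is 28 mm above the flask's. Fits either way round
- bottle: White bottle with a blue cap, 52 mm across, 130 mm high; leave alone. Origin: centre of its underside
- cup: Blue plastic cup, 68 mm across, 85 mm high; leave alone. Origin: centre of its underside
- model: Small plaster tooth model, 40 x 56 x 22 mm; leave alone. Origin: centre of its underside
Mind the look-alikes: they are no part of the job. Leave any purple look-alike of the lid alone.

How it is judged:
By the outcome, as a careful person would: the job done as asked, in the order asked, and still so for the second after the job is handed in, while the arm keeps its last pose, push and grip.
It also fails if it takes over 42 s, if anything falls off the work surface, if the arm or the gripper's body presses on something with over 40 N, if the wrist force passes 120 N, or if a joint passes its speed limit or range.

ROBOT

A 6-joint arm with a two-finger parallel gripper is mounted at the origin on the work surface. World frame = base frame: x ahead of the robot, y to its left, z up, the work surface at z = 0. Lengths are in m, angles in rad, forces in N, time in s.
With the tool pointing down it reaches from about 0.35 to 0.875 m from the base axis. Payload 4.2 kg.
Tool frame: the origin (TCP) lies between the finger pads; the fingertips stand 8 mm ahead of it and the grasp point (between the pads) lies 11 mm behind it; x points along the fingers, y is the direction in which the jaws open and shut, and the axes are right-handed (so a half turn about x gives the same grasp; the last joint's range is limited). The gripper opens to 85 mm and grips with 20 to 120 N. Pads are 22 mm wide; open, the fingers measure 114 mm over their backs; the gripper's body (76 mm by 85 mm) begins 54 mm behind the grasp point. The pads swing forward as they close: fully open they stand 13 mm farther back than shut.
Start: joints at [1.517, 0.385, 0.008, 0, -1.194, -0.259], TCP at [0.192, 0.595, 0.239] pointing down, gripper open.
Joint ranges: [-3.14, 3.14], [-1.21, 2.06], [-1.07, 1.41], [-3.16, 2.05], [-2.99, -0.16], [-3.1, 3.1]. Speed limits (rad/s): [2.79, 2.79, 3.14, 3.14, 3.14, 3.14].

INTERFACE

Orientations are given as a unit quaternion [w, x, y, z].
In Python, from plant import robot gives the robot as it stands.
- The arm moves only by the tool drive_tool, never from a script. Its argument "series" is a list of rows, each an object of numbers: "gripper": the finger opening in cm, from 0 to 8.54; "x", "y", "z": the shift along the world's x, y, z in cm; "wx", "wy", "wz": the turn, a rotation vector about the world's x, y, z in degrees. A call has 1 to 12 rows; each row shifts and turns the commanded pose from where the row before left it; what a row does not reach is not made up. A row lasts 1/8 s, in which the tool goes at most 62.5 mm and 10.7 degrees, less where a joint would pass 70% of its speed; a pose out of reach is approached as far as the arm can. A call with a gripper value outside its range is refused whole. The fingers move at their own pace and stop on an object; "force" is the grip in N (left out, the last holds). Time passes only in rows, so rows that do not move let the fingers close. It gives the time, the measured TCP pose, the force and the opening at its end, in the units of the state.
- robot.get_obs(): the state, without advancing time (a new reading comes with each control period).
- robot.grab_frame(name): name is "scene" or "top" or "wrist"; returns the picture (400x640x3 uint8, red, green, blue); there is no depth.
- robot.get_calibration(name): a dict with "K" (3x3 intrinsics, pixels), "pose" (4x4, takes a point from camera to world coordinates). Camera axes: x right, y down, z forward; pixel columns grow to the right and rows downward; lengths in m; the calibration is good to about 2 mm. A picture is of the moment at which its call begins: read the wrist's pose just before it. get_calibration takes no time and is no camera call; for the wrist camera it gives the pose at the moment of the call.
- robot.hand_in(): hands the job in, once; it reports no verdict.
The state is a dict: "t": time; "joint_pos": joint angles; "dq": joint speeds; "joint_efforts": joint torques, N m; "position": TCP position; "tool_rot": TCP orientation; "wrist_force": force on the tool from outside, world axes, zero at the start; "ft_torque": the same for the moment, N m; "width": finger opening in m.
Only numpy, scipy, OpenCV 4.12 (cv2) and the standard library are available. Lean on these libraries where they do the work, as an engineer would, in place of code of your own. Each camera call takes 0.05 s, during which the arm holds its last target. There are 200 camera calls.

## Working session

There is one attempt and no reset: what is moved stays moved. The work goes in short steps, Python scripts to look and compute and a tool call to move; the robot and the scene stay as the last step left them, time stands still between calls to the robot, and variables do not carry over. Pictures are saved under pics/ and viewed, about 8 in all and at most 12, crops included, and the job is handed in when it is done.

Besides the shell and the picture viewer there is one more tool, called after "Emit:" as name(argument=value, ...) on one line, values as JSON. drive_tool: Moves the arm, as the interface text tells. Its arguments: {"type":"object","properties":{"series":{"type":"array","items":{"type":"object","properties":{"gripper":{"type":"number"},"x":{"type":"number"},"y":{"type":"number"},"z":{"type":"number"},"wx":{"type":"number"},"wy":{"type":"number"},"wz":{"type":"number"}}}},"force":{"type":"number"}},"required":["series"]}

```bash
mkdir -p pics; python3 - <<'E'
from plant import robot
import cv2,numpy as np
o=robot.get_obs()
for k,v in o.items(): print(k,np.round(v,4))
ims=[]
for n in("scene","top"):
    im=robot.grab_frame(n)[:,:,::-1]; cv2.imwrite(f"pics/{n}0.png",im)
    c=robot.get_calibration(n); print(n,np.round(c["K"],1).tolist(),np.round(c["pose"],3).tolist())
E
```

```text
t 0.0
joint_pos [ 1.5166e+00  3.8560e-01  6.6000e-03 -5.0000e-04 -1.1940e+00 -2.5860e-01]
dq [ 0.      0.0005  0.0002 -0.0001 -0.0001 -0.0005]
joint_efforts [ 1.00000e-04 -3.92295e+01  1.88399e+01  4.18610e+00 -4.60000e-03
  0.00000e+00]
position [0.1921 0.5941 0.2382]
tool_rot [ 0.1094 -0.6984  0.111   0.6986]
wrist_force [ 0.2089 -0.0163 -0.7417]
ft_torque [ 0.0567 -0.0191  0.0059]
width 0.0857
scene [[425.7, 0.0, 316.2], [0.0, 425.7, 200.8], [0.0, 0.0, 1.0]] [[0.82, 0.493, -0.29, 0.908], [0.572, -0.704, 0.421, -0.572], [0.003, -0.511, -0.859, 1.072], [0.0, 0.0, 0.0, 1.0]]
top [[456.2, 0.0, 325.8], [0.0, 456.2, 200.6], [0.0, 0.0, 1.0]] [[-0.007, -0.977, 0.213, 0.341], [-1.0, 0.007, -0.005, -0.074], [0.004, -0.213, -0.977, 1.072], [0.0, 0.0, 0.0, 1.0]]
```

View pics/top0.png

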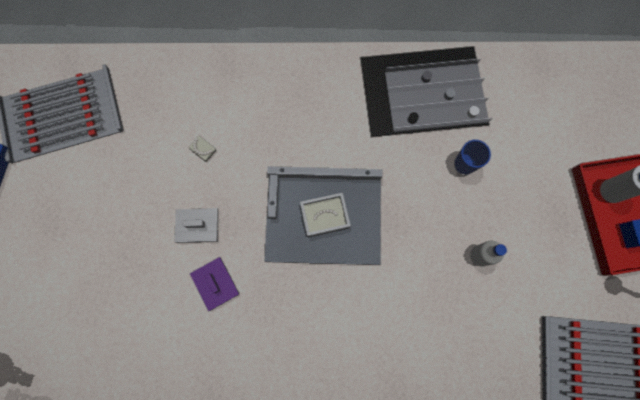

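View pics/scene0.png

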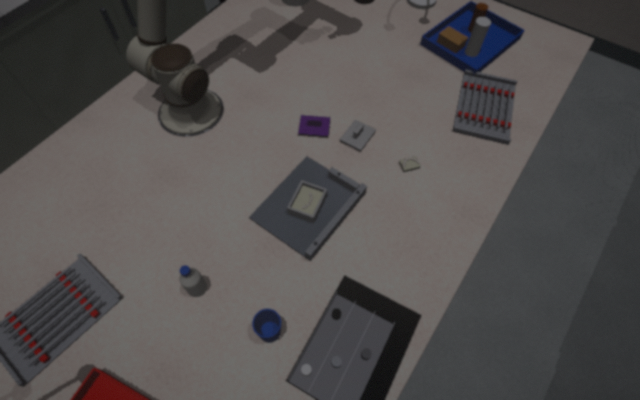

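Top view: the lid is at about (196,225), with its rib running along image columns (world y). The purple decoy is at (214,284). The flask is at (326,214) and slightly turned. The fence is along row 172 and the stop is at (272,195). Next I'll measure these.

```bash
cat > h.py <<'E'
import cv2,numpy as np
from plant import robot
def ray(c,uv,z):
    K,P=np.array(c["K"]),np.array(c["pose"])
    uv=np.atleast_2d(np.array(uv,float)); d=np.c_[uv,np.ones(len(uv))]@np.linalg.inv(K).T@P[:3,:3].T
    return P[:3,3]+d*((z-P[2,3])/d[:,2])[:,None]
def proj(c,p):
    K,P=np.array(c["K"]),np.array(c["pose"])
    q=(np.atleast_2d(p)-P[:3,3])@P[:3,:3]@K.T
    return q[:,:2]/q[:,2:]
E
python3 - <<'E'
from h import *
c=robot.get_calibration("top")
for n,uv,z in[("lid",(196,226),.016),("ribtop",(194,223),.046),("flask",(326,214),.048),("fenceL",(268,170),.045),("fenceR",(382,173),.045),("bedBL",(265,263),.012),("bedBR",(381,265),.012),("bottle",(500,250),.13),("cup",(474,152),.085),("model",(203,148),.022)]:
    print(n,ray(c,uv,z).round(3))
im=cv2.imread("pics/top0.png")
a=cv2.resize(im[140:280,160:400],None,fx=3.3,fy=3.3,interpolation=cv2.INTER_CUBIC)
w=robot.grab_frame("wrist")[:,:,::-1]; cw=robot.get_calibration("wrist"); cv2.imwrite("pics/w0.png",w)
print(np.round(cw["K"],1).tolist(),np.round(cw["pose"],4).tolist())
cv2.imwrite("pics/a.png",a)
E
```

```text
lid [[0.512 0.224 0.016]]
ribtop [[0.514 0.221 0.046]]
flask [[ 0.533 -0.08   0.048]]
fenceL [[0.639 0.055 0.045]]
fenceR [[ 0.63  -0.211  0.045]]
bedBL [[0.425 0.062 0.012]]
bedBR [[ 0.419 -0.206  0.012]]
bottle [[ 0.439 -0.438  0.13 ]]
cup [[ 0.667 -0.416  0.085]]
model [[0.702 0.216 0.022]]
[[354.9, 0.0, 321.9], [0.0, 354.9, 197.1], [0.0, 0.0, 1.0]] [[-0.3087, -0.9037, -0.2967, 0.2674], [-0.9512, 0.2941, 0.0936, 0.5699], [0.0026, 0.3111, -0.9504, 0.3732], [0.0, 0.0, 0.0, 1.0]]
```

View pics/w0.png

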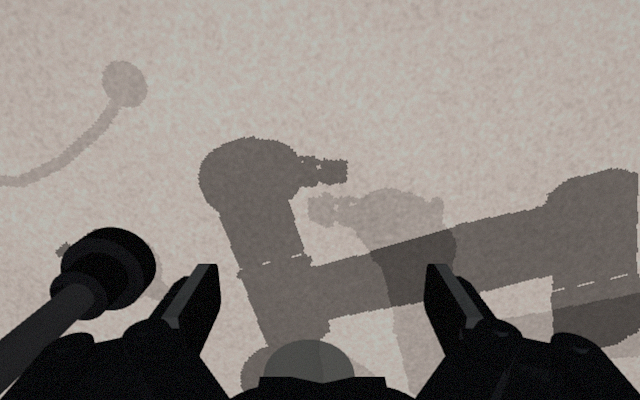

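View pics/a.png

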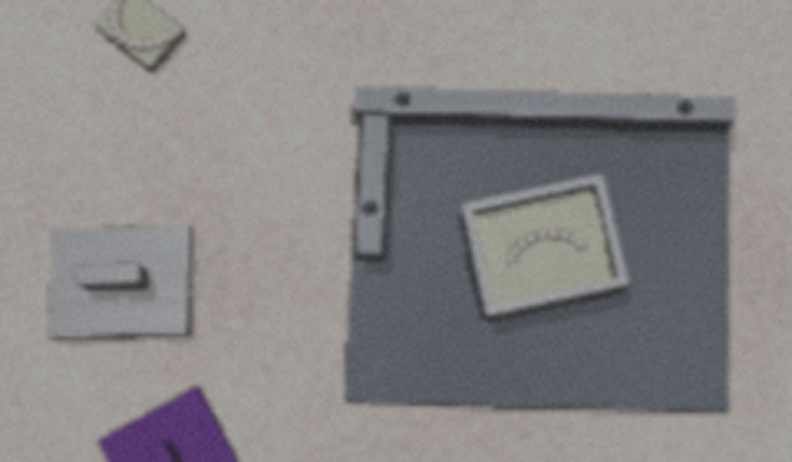

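The wrist view shows only table. In the enlarged crop, the flask corners are at (463,205), (602,176), (628,285), (487,318), and the lid plate corners at (50,229), (191,225), (188,335), (48,338). The fence's top near edge runs (390,116)-(735,124) and the stop's inner edge (388,115)-(382,250).

```bash
python3 - <<'E'
from h import *
c=robot.get_calibration("top")
f=lambda p,z: ray(c,np.array(p)/3.3+[160,140]-0.35,z)
def rect(n,p,z):
    q=f(p,z)[:,:2]; e=np.linalg.norm(q-np.roll(q,-1,0),axis=1)
    a=(q[0]+q[3]-q[1]-q[2]); b=q[0]+q[1]-q[2]-q[3]
    print(n,q.mean(0).round(4),"edges",e.round(4),"yaw from y-axis",np.degrees(np.arctan2(-a[0],a[1])).round(1),"from x",np.degrees(np.arctan2(b[1],b[0])).round(1))
rect("flask",[(463,205),(602,176),(628,285),(487,318)],.048)
rect("lid",[(50,229),(191,225),(188,335),(48,338)],.016)
rect("rib",[(78,265),(140,262),(141,278),(79,281)],.046)
fe=f([(390,116),(735,124)],.045);st=f([(388,115),(382,250)],.045)
print(fe.round(4),st.round(4))
d=fe[0]-fe[1];print("fence yaw",np.degrees(np.arctan2(-d[0],d[1])))
from scipy.spatial.transform import Rotation as R
w,x,y,z=robot.get_obs()["tool_rot"];print(R.from_quat([x,y,z,w]).as_matrix().round(3))
E
```

```text
flask [ 0.5325 -0.077 ] edges [0.0991 0.0789 0.0995 0.081 ] yaw from y-axis 12.3 from x 12.1
lid [0.5148 0.2249] edges [0.1005 0.079  0.0983 0.0782] yaw from y-axis 1.1 from x 1.8
rib [0.5167 0.2236] edges [0.0427 0.0113 0.0426 0.0113] yaw from y-axis 2.4 from x 6.6
[[ 0.6269  0.0319  0.045 ]
 [ 0.6195 -0.2117  0.045 ]] [[0.6277 0.0334 0.045 ]
 [0.5307 0.036  0.045 ]]
fence yaw -1.74642902796845
[[-0.    -0.308 -0.951]
 [-0.002 -0.951  0.308]
 [-1.     0.002 -0.   ]]
```

Emit:
drive_tool(series=[{"x": 3.24, "y": -3.7, "z": -1.0, "wz": -7.05, "gripper": 8.5}, {"x": 3.24, "y": -3.7, "z": -1.0, "wz": -7.05}, {"x": 3.24, "y": -3.7, "z": -1.0, "wz": -7.05}, {"x": 3.24, "y": -3.7, "z": -1.0, "wz": -7.05}, {"x": 3.24, "y": -3.7, "z": -1.0, "wz": -7.05}, {"x": 3.24, "y": -3.7, "z": -1.0, "wz": -7.05}, {"x": 3.24, "y": -3.7, "z": -1.0, "wz": -7.05}, {"x": 3.24, "y": -3.7, "z": -1.0, "wz": -7.05}, {"x": 3.24, "y": -3.7, "z": -1.0, "wz": -7.05}, {"x": 3.24, "y": -3.7, "z": -1.0, "wz": -7.05}, {}, {}], force=40)

```text
invalid input
```

```bash
cat >> h.py <<'E'
from scipy.spatial.transform import Rotation as R
def state():
    o=robot.get_obs(); w,x,y,z=o["tool_rot"]; m=R.from_quat([x,y,z,w]).as_matrix()
    print("t",round(o["t"],2),"pos",np.round(o["position"],4),"jaw",np.degrees(np.arctan2(m[1,1],m[0,1])).round(2),"tilt",np.round(m[:2,0],3),"F",np.round(o["wrist_force"],1),"T",np.round(o["ft_torque"],2),"w",round(float(o["width"]),4),"q",np.round(o["joint_pos"],2))
    return o,m
def snap(n):
    c=robot.get_calibration("wrist"); im=np.ascontiguousarray(robot.grab_frame("wrist")[:,:,::-1]); cv2.imwrite(f"pics/{n}.png",im); np.save(f"pics/{n}.npy",c,allow_pickle=True); return c,im
E
python3 -c "
from h import *
state();snap('w1')"
```

```text
t 0.15 pos [0.1922 0.5943 0.2385] jaw -107.93 tilt [-0.    -0.002] F [-0.  -0.5  0.2] T [ 0.02  0.02 -0.01] w 0.0855 q [ 1.52  0.39  0.01 -0.   -1.19 -0.26]
```

View pics/w1.png

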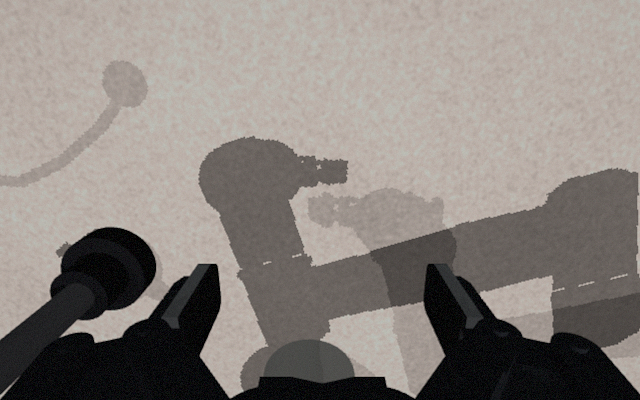

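The arm hasn't moved. The call was rejected, probably because of the empty rows or the parallel script. I'll retry alone, with explicit zeros.

Emit:
drive_tool(series=[{"x": 3.24, "y": -3.7, "z": -1.0, "wz": -7.05, "gripper": 8.5}, {"x": 3.24, "y": -3.7, "z": -1.0, "wz": -7.05}, {"x": 3.24, "y": -3.7, "z": -1.0, "wz": -7.05}, {"x": 3.24, "y": -3.7, "z": -1.0, "wz": -7.05}, {"x": 3.24, "y": -3.7, "z": -1.0, "wz": -7.05}, {"x": 3.24, "y": -3.7, "z": -1.0, "wz": -7.05}, {"x": 3.24, "y": -3.7, "z": -1.0, "wz": -7.05}, {"x": 3.24, "y": -3.7, "z": -1.0, "wz": -7.05}, {"x": 3.24, "y": -3.7, "z": -1.0, "wz": -7.05}, {"x": 3.24, "y": -3.7, "z": -1.0, "wz": -7.05}, {"x": 0}, {"x": 0}], force=40)

```text
invalid input
```

Emit:
drive_tool(series=[{"x": 3.24, "y": -3.7, "z": -1.0, "wx": 0, "wy": 0, "wz": -7.05, "gripper": 8.5}])

```text
t: 0.32
position: [0.2238, 0.5593, 0.229]
tool_rot: [-0.153, 0.69, -0.152, -0.69]
wrist_force: [-0.1, -0.3, -0.2]
width: 0.0852
```

All fields are needed in every row.

Emit:
drive_tool(series=[{"x": 3.24, "y": -3.7, "z": -1, "wx": 0, "wy": 0, "wz": -7.05, "gripper": 8.5}, {"x": 3.24, "y": -3.7, "z": -1, "wx": 0, "wy": 0, "wz": -7.05, "gripper": 8.5}, {"x": 3.24, "y": -3.7, "z": -1, "wx": 0, "wy": 0, "wz": -7.05, "gripper": 8.5}, {"x": 3.24, "y": -3.7, "z": -1, "wx": 0, "wy": 0, "wz": -7.05, "gripper": 8.5}, {"x": 3.24, "y": -3.7, "z": -1, "wx": 0, "wy": 0, "wz": -7.05, "gripper": 8.5}, {"x": 3.24, "y": -3.7, "z": -1, "wx": 0, "wy": 0, "wz": -7.05, "gripper": 8.5}, {"x": 3.24, "y": -3.7, "z": -1, "wx": 0, "wy": 0, "wz": -7.05, "gripper": 8.5}, {"x": 3.24, "y": -3.7, "z": -1, "wx": 0, "wy": 0, "wz": -7.05, "gripper": 8.5}, {"x": 3.24, "y": -3.7, "z": -1, "wx": 0, "wy": 0, "wz": -7.05, "gripper": 8.5}, {"x": 0, "y": 0, "z": 0, "wx": 0, "wy": 0, "wz": 0, "gripper": 8.5}, {"x": 0, "y": 0, "z": 0, "wx": 0, "wy": 0, "wz": 0, "gripper": 8.5}], force=40)

```text
t: 1.7
position: [0.5162, 0.2246, 0.1392]
tool_rot: [0.493, -0.507, 0.493, 0.507]
wrist_force: [-0.1, 0.0, -0.2]
width: 0.0844
```

```bash
python3 -c "
from h import *
state();snap('w2')"
```

```text
t 1.7 pos [0.5162 0.2246 0.1392] jaw -178.42 tilt [-0. -0.] F [-0.1  0.  -0.2] T [0.   0.01 0.01] w 0.0844 q [ 0.7   0.37 -0.28 -0.   -0.91 -0.67]
```

View pics/w2.png

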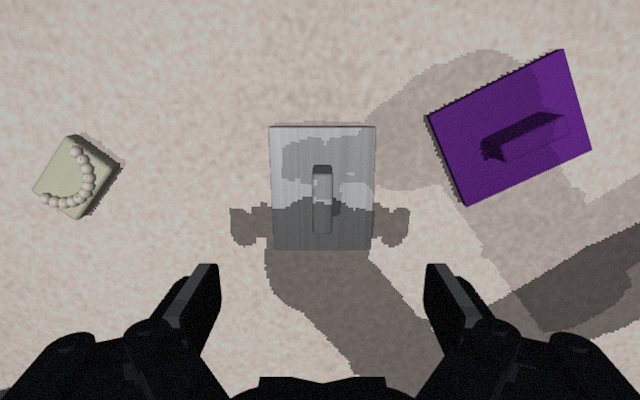

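The wrist view shows the lid squared to the image. Its plate spans (268,126) to (374,250), and the rib top spans columns 313-332 and rows 174-233. The purple decoy is clear, on the right.

```bash
python3 - <<'E'
from h import *
c=np.load("pics/w2.npy",allow_pickle=True).item()
q=ray(c,[(268,128),(376,128),(373.5,250),(273.5,250)],.016)[:,:2]
print(q.round(4),q.mean(0).round(4),np.linalg.norm(q-np.roll(q,-1,0),axis=1).round(4))
r=ray(c,[(313,174),(332,174),(331.5,234),(313.5,234)],.046)[:,:2]
print(r.round(4),r.mean(0).round(4),np.linalg.norm(r-np.roll(r,-1,0),axis=1).round(4))
E
```

```text
[[0.5554 0.1778]
 [0.4778 0.1757]
 [0.4726 0.2725]
 [0.5529 0.2746]] [0.5147 0.2252] [0.0776 0.097  0.0803 0.0969]
[[0.5219 0.2033]
 [0.5093 0.2029]
 [0.5082 0.2461]
 [0.5207 0.2464]] [0.515  0.2247] [0.0126 0.0432 0.0126 0.0432]
```

Emit:
drive_tool(series=[{"x": -0.1, "y": 0, "z": -4, "wx": 0, "wy": 0, "wz": 0, "gripper": 8.5}, {"x": 0, "y": 0, "z": -4, "wx": 0, "wy": 0, "wz": 0, "gripper": 6}, {"x": 0, "y": 0, "z": -2, "wx": 0, "wy": 0, "wz": 0, "gripper": 5}, {"x": 0, "y": 0, "z": -1, "wx": 0, "wy": 0, "wz": 0, "gripper": 4}, {"x": 0, "y": 0, "z": 0, "wx": 0, "wy": 0, "wz": 0, "gripper": 2}, {"x": 0, "y": 0, "z": 0, "wx": 0, "wy": 0, "wz": 0, "gripper": 0.5}, {"x": 0, "y": 0, "z": 0, "wx": 0, "wy": 0, "wz": 0, "gripper": 0.5}, {"x": 0, "y": 0, "z": 0, "wx": 0, "wy": 0, "wz": 0, "gripper": 0.5}, {"x": 0, "y": 0, "z": 0, "wx": 0, "wy": 0, "wz": 0, "gripper": 0.5}, {"x": 0, "y": 0, "z": 0, "wx": 0, "wy": 0, "wz": 0, "gripper": 0.5}], force=60)

```text
t: 3.0
position: [0.5158, 0.2252, 0.0303]
tool_rot: [-0.494, 0.507, -0.492, -0.507]
wrist_force: [-2.2, 2.4, 6.6]
width: 0.0127
```

Emit:
drive_tool(series=[{"x": 0, "y": 0, "z": 2, "wx": 0, "wy": 0, "wz": 0, "gripper": 0.5}, {"x": 0, "y": 0, "z": 5, "wx": 0, "wy": 0, "wz": 0, "gripper": 0.5}, {"x": 0, "y": 0, "z": 5, "wx": 0, "wy": 0, "wz": 0, "gripper": 0.5}, {"x": 0.2, "y": -4.6, "z": 0, "wx": 0, "wy": 0, "wz": 2.65, "gripper": 0.5}, {"x": 0.2, "y": -4.6, "z": 0, "wx": 0, "wy": 0, "wz": 2.65, "gripper": 0.5}, {"x": 0.2, "y": -4.6, "z": 0, "wx": 0, "wy": 0, "wz": 2.65, "gripper": 0.5}, {"x": 0.2, "y": -4.6, "z": 0, "wx": 0, "wy": 0, "wz": 2.65, "gripper": 0.5}, {"x": 0, "y": 0, "z": 0, "wx": 0, "wy": 0, "wz": 0, "gripper": 0.5}, {"x": 0, "y": 0, "z": 0, "wx": 0, "wy": 0, "wz": 0, "gripper": 0.5}], force=60)

```text
t: 4.12
position: [0.5231, 0.0404, 0.1489]
tool_rot: [0.444, -0.55, 0.445, 0.55]
wrist_force: [-0.1, 0.0, -1.6]
width: 0.0127
```

```bash
python3 -c "
from h import *
state();snap('w3')"
```

```text
t 4.12 pos [0.5231 0.0404 0.1489] jaw -167.88 tilt [-0.001 -0.   ] F [-0.1  0.  -1.6] T [0.06 0.04 0.04] w 0.0127 q [ 0.39  0.3  -0.36 -0.   -0.9  -0.17]
```

View pics/w3.png

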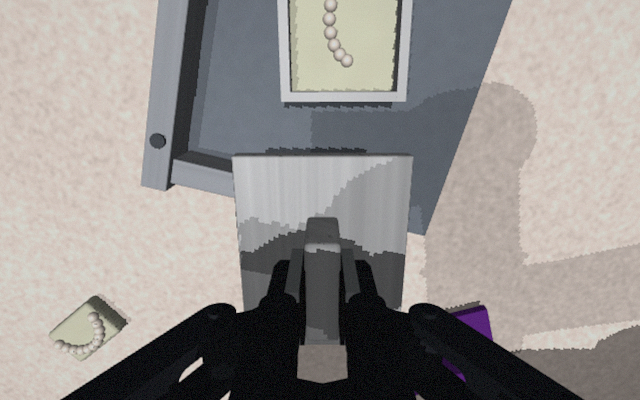

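The lid is held square in the image, with its front edge (233,154)-(413,154). The flask's near rim edge is (281,101)-(407,101), parallel to it. The stop and fence corner is at upper left.

```bash
python3 - <<'E'
from h import *
c=np.load("pics/w3.npy",allow_pickle=True).item()
im=cv2.imread("pics/w3.png")
e=ray(c,[(281,102),(407.5,101.5),(277.5,0),(411.5,0)],.048)[:,:2]
d=e[0]-e[1]; print(e.round(4),"len",np.linalg.norm(d),"yaw edge",np.degrees(np.arctan2(d[1],d[0])))
for i,j in((0,2),(1,3)):
    s=e[i]-e[j]; print("side yaw",np.degrees(np.arctan2(-s[0],s[1])))
u=(e[0]+e[1])/2; y=np.deg2rad(12.2); print("flask centre",u-.05*np.array([-np.sin(y),np.cos(y)]))
l=ray(c,[(233,154),(413,154)],.1346)[:,:2]; dl=l[0]-l[1]
print("lid",l.round(4),np.linalg.norm(dl),np.degrees(np.arctan2(dl[1],dl[0])), "centre",(l.mean(0)-.049*np.array([-dl[1],dl[0]])/np.linalg.norm(dl)*-1).round(4))
t=l.mean(0)
n=np.array([-dl[1],dl[0]])/np.linalg.norm(dl); print("lid centre",t+.049*n, "n",n)
# jig: fence near top edge / stop inner top edge pixel guesses
print(ray(c,[(188,0),(172,158),(235,166)],.045).round(4))
cv2.imwrite("pics/c3.png",cv2.resize(im[0:200,130:430],None,fx=2.6,fy=2.6,interpolation=cv2.INTER_CUBIC))
E
```

```text
[[ 0.5619 -0.0199]
 [ 0.4825 -0.0371]
 [ 0.5741 -0.0769]
 [ 0.4966 -0.0935]] len 0.08122701524996005 yaw edge 12.279103347654877
side yaw 12.05445573262128
side yaw 14.015414520877577
flask centre [ 0.53275386 -0.07736272]
lid [[ 0.5698 -0.0011]
 [ 0.495  -0.017 ]] 0.07645765631766768 12.04232073431789 centre [0.5222 0.0389]
lid centre [0.52218333 0.03889149] n [-0.20863413  0.97799376]
[[ 0.6268 -0.0662  0.045 ]
 [ 0.6284  0.0323  0.045 ]
 [ 0.5857  0.0289  0.045 ]]
```

View pics/c3.png

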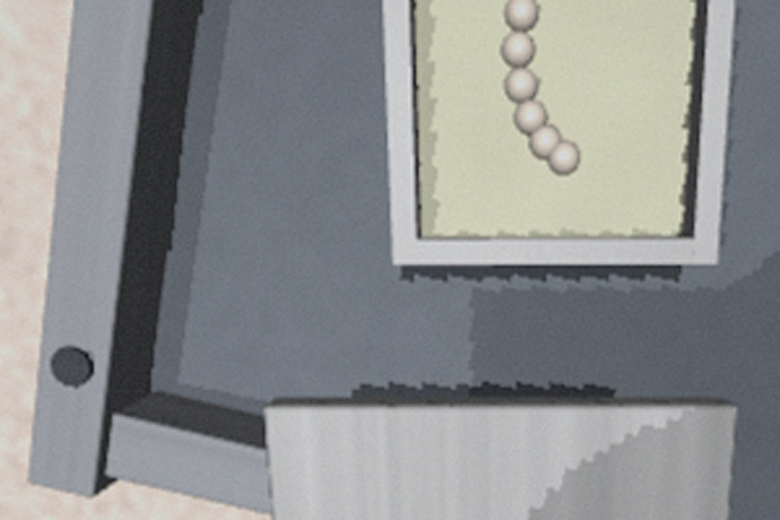

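Both cameras agree on the flask centre: (0.5328,-0.0772) with yaw 12.2°. The lid centre is about (0.5225,0.0397). I'll move over the flask and come down to just above the rim.

Emit:
drive_tool(series=[{"x": 0.3, "y": -3.9, "z": 0, "wx": 0, "wy": 0, "wz": 0, "gripper": 0.5}, {"x": 0.4, "y": -3.9, "z": 0, "wx": 0, "wy": 0, "wz": 0.1, "gripper": 0.5}, {"x": 0.3, "y": -3.9, "z": -1, "wx": 0, "wy": 0, "wz": 0, "gripper": 0.5}, {"x": 0, "y": 0, "z": -3, "wx": 0, "wy": 0, "wz": 0, "gripper": 0.5}, {"x": 0, "y": 0, "z": -2.4, "wx": 0, "wy": 0, "wz": 0, "gripper": 0.5}, {"x": 0, "y": 0, "z": 0, "wx": 0, "wy": 0, "wz": 0, "gripper": 0.5}, {"x": 0, "y": 0, "z": 0, "wx": 0, "wy": 0, "wz": 0, "gripper": 0.5}], force=60)

```text
t: 5.05
position: [0.5343, -0.0756, 0.0861]
tool_rot: [-0.443, 0.551, -0.443, -0.551]
wrist_force: [-0.2, -0.7, -1.5]
width: 0.0127
```

```bash
python3 -c "
from h import *
state();c,im=snap('w4')
t=np.ascontiguousarray(robot.grab_frame('top')[:,:,::-1]);cv2.imwrite('pics/t4.png',t)
a=cv2.resize(im[100:320,180:460],(700,550),interpolation=cv2.INTER_CUBIC);cv2.imwrite('pics/c4.png',a)"
```

```text
t 5.05 pos [ 0.5343 -0.0756  0.0861] jaw -167.63 tilt [ 0.002 -0.   ] F [-0.2 -0.7 -1.5] T [ 0.03 -0.04 -0.01] w 0.0127 q [ 0.16  0.4  -0.4   0.   -0.76  0.06]
```

View pics/c4.png

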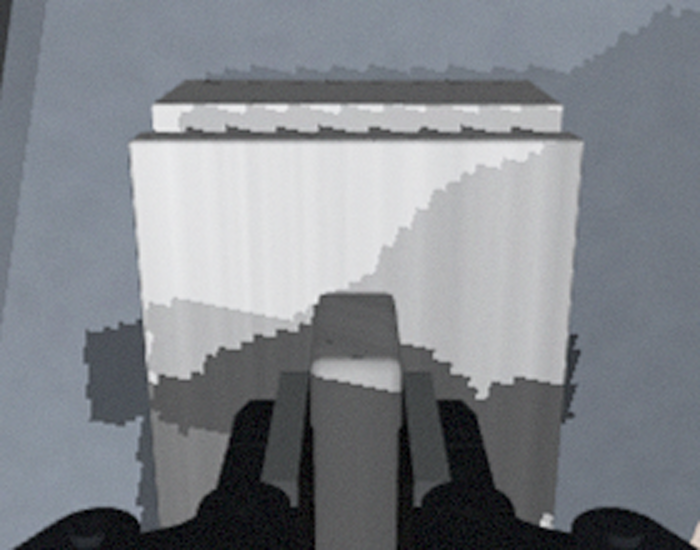

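The lid sits squarely over the flask. In the crop, the rim's far edge is (153,103)-(562,103) and the plate's edge is (130,140)-(582,140).

```bash
python3 - <<'E'
from h import *
c=np.load("pics/w4.npy",allow_pickle=True).item()
def edge(p,z,half):
    l=ray(c,np.array(p)/2.5+[180,100]-.3,z)[:,:2]; d=l[0]-l[1]; L=np.linalg.norm(d); n=np.array([-d[1],d[0]])/L
    print(l.round(4),"len",L.round(4),"yaw",np.degrees(np.arctan2(d[1],d[0])).round(2),"centre",(l.mean(0)+half*n).round(4))
edge([(153,103),(562,103)],.048,.05)
edge([(130,140),(582,140)],.0861-.0143,.049)
E
```

```text
[[ 0.5833 -0.1181]
 [ 0.5054 -0.1351]] len 0.0797 yaw 12.32 centre [ 0.5337 -0.0778]
[[ 0.5817 -0.1159]
 [ 0.5065 -0.1323]] len 0.0769 yaw 12.32 centre [ 0.5336 -0.0762]
```

Emit:
drive_tool(series=[{"x": 0.02, "y": -0.12, "z": -0.2, "wx": 0, "wy": 0, "wz": 0, "gripper": 0.5}, {"x": 0, "y": 0, "z": -0.4, "wx": 0, "wy": 0, "wz": 0, "gripper": 0.5}, {"x": 0, "y": 0, "z": -0.4, "wx": 0, "wy": 0, "wz": 0, "gripper": 0.5}, {"x": 0, "y": 0, "z": -0.1, "wx": 0, "wy": 0, "wz": 0, "gripper": 0.5}, {"x": 0, "y": 0, "z": 0, "wx": 0, "wy": 0, "wz": 0, "gripper": 0.5}], force=60)

```text
t: 5.78
position: [0.5334, -0.0776, 0.0741]
tool_rot: [0.444, -0.551, 0.444, 0.551]
wrist_force: [0.1, -0.6, -1.7]
width: 0.0129
```

Emit:
drive_tool(series=[{"x": 0, "y": 0, "z": -0.2, "wx": 0, "wy": 0, "wz": 0, "gripper": 0.5}, {"x": 0, "y": 0, "z": -0.2, "wx": 0, "wy": 0, "wz": 0, "gripper": 0.5}, {"x": 0, "y": 0, "z": -0.1, "wx": 0, "wy": 0, "wz": 0, "gripper": 0.5}, {"x": 0, "y": 0, "z": 0, "wx": 0, "wy": 0, "wz": 0, "gripper": 0.5}], force=60)

```text
t: 6.28
position: [0.5336, -0.0776, 0.0703]
tool_rot: [-0.444, 0.551, -0.444, -0.551]
wrist_force: [-2.6, 1.2, 4.3]
width: 0.0132
```

The lid seated at exactly the predicted height, with a light contact force. Now I'll drag and turn the closed flask towards the corner, stopping about 8 mm short.

Emit:
drive_tool(series=[{"x": 0.2, "y": 0.2, "z": 0, "wx": 0, "wy": 0, "wz": -1.4, "gripper": 0.5}, {"x": 0.4, "y": 0.5, "z": 0, "wx": 0, "wy": 0, "wz": -1.4, "gripper": 0.5}, {"x": 0.4, "y": 0.5, "z": 0, "wx": 0, "wy": 0, "wz": -1.4, "gripper": 0.5}, {"x": 0.4, "y": 0.5, "z": 0, "wx": 0, "wy": 0, "wz": -1.4, "gripper": 0.5}, {"x": 0.5, "y": 0.6, "z": 0, "wx": 0, "wy": 0, "wz": -1.4, "gripper": 0.5}, {"x": 0.5, "y": 0.6, "z": 0, "wx": 0, "wy": 0, "wz": -1.4, "gripper": 0.5}, {"x": 0.5, "y": 0.6, "z": 0, "wx": 0, "wy": 0, "wz": -1.4, "gripper": 0.5}, {"x": 0.5, "y": 0.6, "z": 0, "wx": 0, "wy": 0, "wz": -1.4, "gripper": 0.5}, {"x": 0.5, "y": 0.6, "z": 0, "wx": 0, "wy": 0, "wz": -1.4, "gripper": 0.5}, {"x": 0.5, "y": 0.6, "z": 0, "wx": 0, "wy": 0, "wz": -1.4, "gripper": 0.5}, {"x": 0, "y": 0, "z": 0, "wx": 0, "wy": 0, "wz": 0, "gripper": 0.5}], force=60)

```text
t: 7.65
position: [0.5785, -0.0243, 0.0703]
tool_rot: [0.508, -0.493, 0.507, 0.492]
wrist_force: [-0.6, 0.9, 4.1]
width: 0.0123
```

```bash
python3 -c "
from h import *
state();c,im=snap('w5')
cv2.imwrite('pics/c5.png',cv2.resize(im[0:260,100:460],(792,572),interpolation=cv2.INTER_CUBIC))"
```

```text
t 7.65 pos [ 0.5785 -0.0243  0.0703] jaw 178.3 tilt [ 0.002 -0.   ] F [-0.6  0.9  4.1] T [ 0.13  0.39 -0.09] w 0.0123 q [ 0.24  0.48 -0.32  0.   -0.77 -0.27]
```

View pics/c5.png

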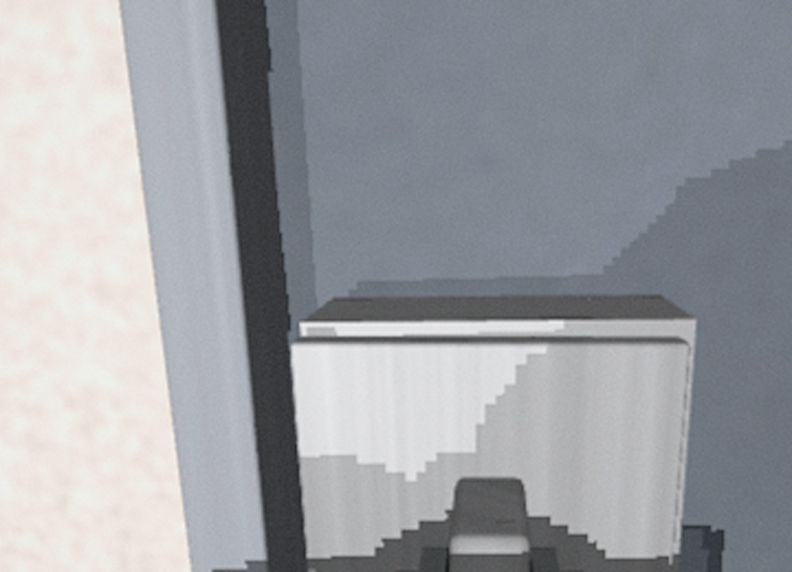

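The flask follows, lagging the lid by its play of about 2 mm. The gap to the fence is small and parallel. Now I'll move in +x until contact, in small steps.

Emit:
drive_tool(series=[{"x": 0.3, "y": 0, "z": 0, "wx": 0, "wy": 0, "wz": 0, "gripper": 0.5}, {"x": 0.2, "y": 0, "z": 0, "wx": 0, "wy": 0, "wz": 0, "gripper": 0.5}, {"x": 0.15, "y": 0, "z": 0, "wx": 0, "wy": 0, "wz": 0, "gripper": 0.5}, {"x": 0.1, "y": 0, "z": 0, "wx": 0, "wy": 0, "wz": 0, "gripper": 0.5}, {"x": 0, "y": 0, "z": 0, "wx": 0, "wy": 0, "wz": 0, "gripper": 0.5}], force=60)

```text
t: 8.32
position: [0.5844, -0.0247, 0.0703]
tool_rot: [0.507, -0.492, 0.508, 0.493]
wrist_force: [-4.5, 0.8, 8.0]
width: 0.0127
```

Emit:
drive_tool(series=[{"x": 0.1, "y": 0, "z": 0, "wx": 0, "wy": 0, "wz": 0, "gripper": 0.5}, {"x": 0, "y": 0, "z": 0, "wx": 0, "wy": 0, "wz": 0, "gripper": 0.5}], force=60)

```text
t: 8.57
position: [0.5854, -0.0247, 0.0703]
tool_rot: [0.507, -0.492, 0.508, 0.493]
wrist_force: [-3.2, 0.2, 7.4]
width: 0.0131
```

Emit:
drive_tool(series=[{"x": 0.1, "y": 0, "z": 0, "wx": 0, "wy": 0, "wz": 0, "gripper": 0.5}, {"x": 0, "y": 0, "z": 0, "wx": 0, "wy": 0, "wz": 0, "gripper": 0.5}])

```text
t: 8.82
position: [0.5864, -0.0247, 0.0703]
tool_rot: [0.507, -0.492, 0.508, 0.493]
wrist_force: [-4.7, 0.2, 6.9]
width: 0.0127
```

Emit:
drive_tool(series=[{"x": 0.1, "y": 0, "z": 0, "wx": 0, "wy": 0, "wz": 0, "gripper": 0.5}, {"x": 0, "y": 0, "z": 0, "wx": 0, "wy": 0, "wz": 0, "gripper": 0.5}])

```text
t: 9.07
position: [0.5874, -0.0247, 0.0703]
tool_rot: [0.507, -0.492, 0.508, 0.493]
wrist_force: [-4.3, -0.5, 7.8]
width: 0.013
```

Emit:
drive_tool(series=[{"x": 0.1, "y": 0, "z": 0, "wx": 0, "wy": 0, "wz": 0, "gripper": 0.5}, {"x": 0, "y": 0, "z": 0, "wx": 0, "wy": 0, "wz": 0, "gripper": 0.5}])

```text
t: 9.32
position: [0.5884, -0.0247, 0.0703]
tool_rot: [0.507, -0.492, 0.508, 0.493]
wrist_force: [-4.2, 0.4, 7.5]
width: 0.0127
```

Emit:
drive_tool(series=[{"x": 0.1, "y": 0, "z": 0, "wx": 0, "wy": 0, "wz": 0, "gripper": 0.5}, {"x": 0, "y": 0, "z": 0, "wx": 0, "wy": 0, "wz": 0, "gripper": 0.5}])

```text
t: 9.57
position: [0.5894, -0.0247, 0.0703]
tool_rot: [0.507, -0.492, 0.508, 0.493]
wrist_force: [-4.6, 0.2, 8.3]
width: 0.0131
```

Emit:
drive_tool(series=[{"x": 0.1, "y": 0, "z": 0, "wx": 0, "wy": 0, "wz": 0, "gripper": 0.5}, {"x": 0, "y": 0, "z": 0, "wx": 0, "wy": 0, "wz": 0, "gripper": 0.5}])

```text
t: 9.82
position: [0.5904, -0.0247, 0.0703]
tool_rot: [0.507, -0.492, 0.508, 0.493]
wrist_force: [-3.3, 1.1, 7.5]
width: 0.0129
```

```bash
python3 -c "
from h import *
state();c,im=snap('w6')
cv2.imwrite('pics/c6.png',cv2.resize(im[60:260,140:420],(784,560),interpolation=cv2.INTER_CUBIC))"
```

```text
t 9.82 pos [ 0.5904 -0.0247  0.0703] jaw 178.3 tilt [-0.001 -0.   ] F [-3.3  1.1  7.5] T [0.05 1.14 0.02] w 0.0129 q [ 0.23  0.5  -0.28  0.   -0.79 -0.26]
```

View pics/c6.png

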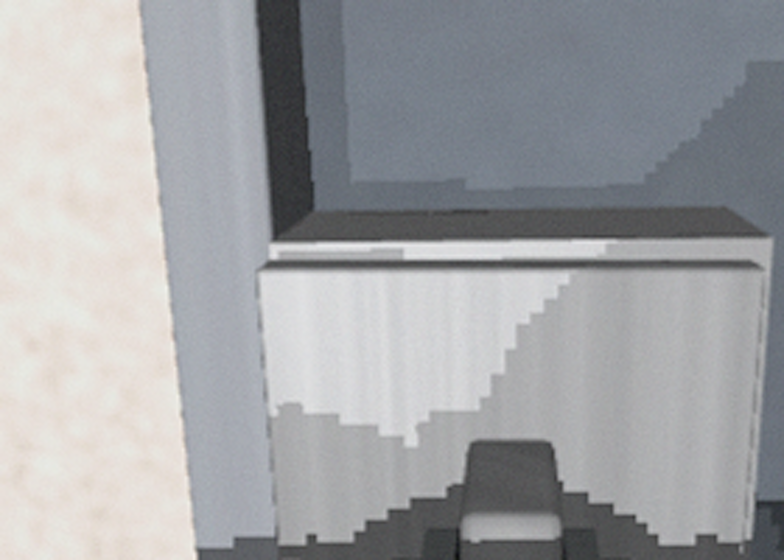

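```bash
python3 - <<'E'
from h import *
c=np.load("pics/w6.npy",allow_pickle=True).item()
def edge(n,p,z,half):
    l=ray(c,np.array(p)/2.8+[140,60]-.3,z)[:,:2]; d=l[0]-l[1]; L=np.linalg.norm(d); m=np.array([-d[1],d[0]])/L
    print(n,l.round(4),"len",L.round(4),"yaw",np.degrees(np.arctan2(d[1],d[0])).round(2),"centre",(l.mean(0)+half*m).round(4))
edge("flask",[(271,242),(771,237)],.048,.05)
edge("lid",[(258,270),(764,268)],.056,.049)
print(ray(c,np.array([(258,0),(272,238)])/2.8+[140,60]-.3,.045).round(4))
E
```

```text
flask [[ 0.626  -0.0782]
 [ 0.5467 -0.0766]] len 0.0793 yaw -1.2 centre [ 0.5874 -0.0274]
lid [[ 0.6265 -0.0754]
 [ 0.5496 -0.0733]] len 0.0769 yaw -1.55 centre [ 0.5894 -0.0253]
[[ 0.6249 -0.1142  0.045 ]
 [ 0.6265 -0.0784  0.045 ]]
```

Emit:
drive_tool(series=[{"x": 0.1, "y": 0, "z": 0, "wx": 0, "wy": 0, "wz": 0, "gripper": 0.5}, {"x": 0, "y": 0, "z": 0, "wx": 0, "wy": 0, "wz": 0, "gripper": 0.5}])

```text
t: 10.12
position: [0.5908, -0.0247, 0.0703]
tool_rot: [0.507, -0.492, 0.508, 0.493]
wrist_force: [-6.2, 0.4, 8.6]
width: 0.0126
```

Fence contact: the flask's edge at x=0.626 matches the fence face at 0.6265. Now I'll slide along the fence to the stop.

Emit:
drive_tool(series=[{"x": 0.01, "y": 0.2, "z": 0, "wx": 0, "wy": 0, "wz": 0, "gripper": 0.5}, {"x": 0.01, "y": 0.2, "z": 0, "wx": 0, "wy": 0, "wz": 0, "gripper": 0.5}, {"x": 0.01, "y": 0.2, "z": 0, "wx": 0, "wy": 0, "wz": 0, "gripper": 0.5}, {"x": 0, "y": 0.2, "z": 0, "wx": 0, "wy": 0, "wz": 0, "gripper": 0.5}, {"x": 0, "y": 0.1, "z": 0, "wx": 0, "wy": 0, "wz": 0, "gripper": 0.5}, {"x": 0, "y": 0, "z": 0, "wx": 0, "wy": 0, "wz": 0, "gripper": 0.5}])

```text
t: 10.88
position: [0.5918, -0.0167, 0.0703]
tool_rot: [0.507, -0.492, 0.508, 0.492]
wrist_force: [-2.9, -5.0, 7.9]
width: 0.0129
```

Emit:
drive_tool(series=[{"x": 0, "y": 0.1, "z": 0, "wx": 0, "wy": 0, "wz": 0, "gripper": 0.5}, {"x": 0, "y": 0, "z": 0, "wx": 0, "wy": 0, "wz": 0, "gripper": 0.5}])

```text
t: 11.12
position: [0.5918, -0.0158, 0.0703]
tool_rot: [0.507, -0.492, 0.508, 0.492]
wrist_force: [-3.0, -4.7, 6.7]
width: 0.0131
```

Emit:
drive_tool(series=[{"x": 0, "y": 0.1, "z": 0, "wx": 0, "wy": 0, "wz": 0, "gripper": 0.5}, {"x": 0, "y": 0, "z": 0, "wx": 0, "wy": 0, "wz": 0, "gripper": 0.5}])

```text
t: 11.38
position: [0.5918, -0.0148, 0.0703]
tool_rot: [0.507, -0.492, 0.508, 0.492]
wrist_force: [-3.3, -4.5, 6.3]
width: 0.0128
```

Emit:
drive_tool(series=[{"x": 0, "y": 0.1, "z": 0, "wx": 0, "wy": 0, "wz": 0, "gripper": 0.5}, {"x": 0, "y": 0, "z": 0, "wx": 0, "wy": 0, "wz": 0, "gripper": 0.5}])

```text
t: 11.62
position: [0.5919, -0.0138, 0.0703]
tool_rot: [0.507, -0.492, 0.508, 0.492]
wrist_force: [-1.8, -3.6, 7.1]
width: 0.0128
```

Emit:
drive_tool(series=[{"x": 0, "y": 0.1, "z": 0, "wx": 0, "wy": 0, "wz": 0, "gripper": 0.5}, {"x": 0, "y": 0, "z": 0, "wx": 0, "wy": 0, "wz": 0, "gripper": 0.5}])

```text
t: 11.88
position: [0.5919, -0.0129, 0.0703]
tool_rot: [0.507, -0.492, 0.508, 0.492]
wrist_force: [-2.6, -4.7, 7.3]
width: 0.0127
```

Emit:
drive_tool(series=[{"x": 0, "y": 0.1, "z": 0, "wx": 0, "wy": 0, "wz": 0, "gripper": 0.5}, {"x": 0, "y": 0, "z": 0, "wx": 0, "wy": 0, "wz": 0, "gripper": 0.5}])

```text
t: 12.12
position: [0.5919, -0.0128, 0.0704]
tool_rot: [0.507, -0.493, 0.508, 0.492]
wrist_force: [-2.3, -8.5, 5.8]
width: 0.0128
```

The stop is reached, with Fy rising about 4 N per mm. Now I'll build the fence force.

Emit:
drive_tool(series=[{"x": 0.1, "y": 0, "z": 0, "wx": 0, "wy": 0, "wz": 0, "gripper": 0.5}, {"x": 0, "y": 0, "z": 0, "wx": 0, "wy": 0, "wz": 0, "gripper": 0.5}])

```text
t: 12.38
position: [0.5919, -0.0128, 0.0704]
tool_rot: [0.506, -0.492, 0.509, 0.492]
wrist_force: [-4.5, -8.2, 8.6]
width: 0.0131
```

Emit:
drive_tool(series=[{"x": 0.1, "y": 0, "z": 0, "wx": 0, "wy": 0, "wz": 0, "gripper": 0.5}, {"x": 0, "y": 0, "z": 0, "wx": 0, "wy": 0, "wz": 0, "gripper": 0.5}])

```text
t: 12.62
position: [0.592, -0.0128, 0.0704]
tool_rot: [0.506, -0.492, 0.51, 0.493]
wrist_force: [-6.9, -6.8, 10.3]
width: 0.013
```

```bash
python3 -c "
from h import *
state()"
```

```text
t 12.62 pos [ 0.592  -0.0128  0.0704] jaw 178.22 tilt [-0.005 -0.003] F [-6.9 -6.8 10.3] T [-1.75  1.71 -0.13] w 0.013 q [ 0.25  0.5  -0.28  0.   -0.8  -0.28]
```

Emit:
drive_tool(series=[{"x": 0.1, "y": 0, "z": 0, "wx": 0, "wy": 0, "wz": 0, "gripper": 0.5}, {"x": 0.1, "y": 0, "z": -0.03, "wx": 0, "wy": 0, "wz": 0, "gripper": 0.5}, {"x": 0, "y": 0, "z": 0, "wx": 0, "wy": 0, "wz": 0, "gripper": 0.5}, {"x": 0, "y": 0, "z": 0, "wx": 0, "wy": 0, "wz": 0, "gripper": 0.5}])

```text
t: 13.12
position: [0.5921, -0.0128, 0.0704]
tool_rot: [0.505, -0.491, 0.511, 0.494]
wrist_force: [-11.5, -4.7, 16.0]
width: 0.0133
```

```bash
python3 -c "
from h import *
state();c,im=snap('w7')
t=robot.grab_frame('top')[:,:,::-1]
a=cv2.resize(im[60:260,140:420],(784,560),interpolation=cv2.INTER_CUBIC)
b=cv2.resize(np.ascontiguousarray(t[140:280,240:400]),(640,560),interpolation=cv2.INTER_CUBIC)
cv2.imwrite('pics/c7.png',cv2.resize(np.hstack([a,b]),(800,315)))"
```

```text
t 13.12 pos [ 0.5921 -0.0128  0.0704] jaw 178.21 tilt [-0.009 -0.003] F [-11.5  -4.7  16. ] T [-1.27  3.15 -0.15] w 0.0133 q [ 0.25  0.5  -0.27  0.   -0.8  -0.28]
```

View pics/c7.png

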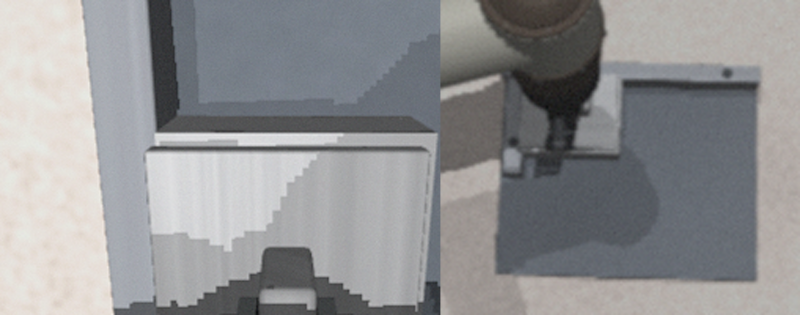

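The view shows the flask square in the corner, with fence and stop contact. The forces are right, but the tool has tilted about 0.5° under load. I'll trim that out so the lid stays flat.

Emit:
drive_tool(series=[{"x": 0, "y": 0, "z": 0, "wx": 0, "wy": -0.6, "wz": 0, "gripper": 0.5}, {"x": 0, "y": 0, "z": 0, "wx": 0, "wy": 0, "wz": 0, "gripper": 0.5}, {"x": 0, "y": 0, "z": 0, "wx": 0, "wy": 0, "wz": 0, "gripper": 0.5}])

```text
t: 13.6
position: [0.592, -0.0128, 0.0703]
tool_rot: [0.507, -0.493, 0.508, 0.491]
wrist_force: [-11.3, -5.8, 15.7]
width: 0.0129
```

```bash
python3 -c "
from h import *
state()"
```

```text
t 13.6 pos [ 0.592  -0.0128  0.0703] jaw 178.2 tilt [ 0.001 -0.003] F [-11.3  -5.8  15.7] T [-1.24  3.21 -0.18] w 0.0129 q [ 0.25  0.5  -0.28  0.   -0.79 -0.29]
```

Emit:
drive_tool(series=[{"x": 0.03, "y": 0, "z": 0, "wx": 0, "wy": 0, "wz": 0, "gripper": 0.5}, {"x": 0, "y": 0, "z": 0, "wx": 0, "wy": 0, "wz": 0, "gripper": 0.5}, {"x": 0, "y": 0, "z": 0, "wx": 0, "wy": 0, "wz": 0, "gripper": 0.5}, {"x": 0, "y": 0, "z": 0, "wx": 0, "wy": 0, "wz": 0, "gripper": 0.5}])

```text
t: 14.1
position: [0.592, -0.0128, 0.0702]
tool_rot: [0.507, -0.493, 0.509, 0.491]
wrist_force: [-10.2, -5.3, 15.9]
width: 0.0127
```

```bash
python3 - <<'E'
from h import *
state(); c,im=snap("w8")
cv2.imwrite('pics/c8.png',cv2.resize(im[80:160,150:430],(784,224),interpolation=cv2.INTER_CUBIC))
c=np.load("pics/w7.npy",allow_pickle=True).item()
l=ray(c,np.array([(157,133),(434,131)])/1.571+[140,60]-.3,.048)[:,:2];d=l[0]-l[1]
print(l.round(4),np.linalg.norm(d),np.degrees(np.arctan2(d[1],d[0])))
f=ray(c,np.array([(153,0),(156,130)])/1.571+[140,60]-.3,.045)[:,:2];print(f.round(4),np.degrees(np.arctan2(*(f[1]-f[0])*[-1,1])))
E
```

```text
t 14.1 pos [ 0.592  -0.0128  0.0702] jaw 178.2 tilt [ 0.    -0.003] F [-10.2  -5.3  15.9] T [-1.17  3.46 -0.16] w 0.0127 q [ 0.25  0.5  -0.28  0.   -0.79 -0.29]
[[ 0.626  -0.0672]
 [ 0.5477 -0.0651]] 0.07836975446852693 -1.5236701118324072
[[ 0.6241 -0.1024]
 [ 0.6269 -0.0676]] -4.609299972035397
```

Emit:
drive_tool(series=[{"x": 0.04, "y": 0, "z": 0, "wx": 0, "wy": 0, "wz": 0, "gripper": 0.5}, {"x": 0, "y": 0, "z": 0, "wx": 0, "wy": 0, "wz": 0, "gripper": 0.5}, {"x": 0, "y": 0, "z": 0, "wx": 0, "wy": 0, "wz": 0, "gripper": 0.5}, {"x": 0, "y": 0, "z": 0, "wx": 0, "wy": 0, "wz": 0, "gripper": 0.5}])

```text
t: 14.65
position: [0.592, -0.0128, 0.0703]
tool_rot: [0.507, -0.493, 0.509, 0.491]
wrist_force: [-12.6, -4.9, 17.5]
width: 0.0126
```

Emit:
drive_tool(series=[{"x": 0, "y": 0, "z": 0, "wx": 0, "wy": 0, "wz": 0, "gripper": 0.5}])

```text
t: 14.78
position: [0.592, -0.0128, 0.0703]
tool_rot: [0.507, -0.493, 0.509, 0.491]
wrist_force: [-13.1, -4.7, 17.2]
width: 0.0131
```

Emit:
drive_tool(series=[{"x": 0, "y": 0, "z": 0, "wx": 0, "wy": 0, "wz": 0, "gripper": 0.5}])

```text
t: 14.9
position: [0.592, -0.0128, 0.0703]
tool_rot: [0.507, -0.493, 0.509, 0.491]
wrist_force: [-13.0, -4.0, 16.5]
width: 0.0127
```

Emit:
drive_tool(series=[{"x": -0.03, "y": 0, "z": 0.02, "wx": 0, "wy": 0, "wz": 0, "gripper": 0.5}, {"x": 0, "y": 0, "z": 0, "wx": 0, "wy": 0, "wz": 0, "gripper": 0.5}, {"x": 0, "y": 0, "z": 0, "wx": 0, "wy": 0, "wz": 0, "gripper": 0.5}])

```text
t: 15.28
position: [0.592, -0.0128, 0.0703]
tool_rot: [0.507, -0.493, 0.509, 0.491]
wrist_force: [-12.0, -4.5, 15.9]
width: 0.0128
```

Emit:
drive_tool(series=[{"x": 0, "y": 0, "z": 0, "wx": 0, "wy": 0, "wz": 0, "gripper": 0.5}])

```text
t: 15.4
position: [0.592, -0.0128, 0.0703]
tool_rot: [0.507, -0.493, 0.509, 0.491]
wrist_force: [-12.4, -4.9, 15.9]
width: 0.013
```

```bash
python3 -c "
from h import *
state();print(robot.hand_in());state()"
```

```text
t 15.4 pos [ 0.592  -0.0128  0.0703] jaw 178.2 tilt [ 0.    -0.003] F [-12.4  -4.9  15.9] T [-1.18  3.33 -0.17] w 0.013 q [ 0.25  0.5  -0.28  0.   -0.79 -0.29]
the job is handed in; nothing more can be done
None
the job is handed in; nothing more can be done
```

I put the lid on the flask and slid the closed flask along the fence into the corner. I then handed the job in at 15.4 s, still gripping the rib and pushing down and towards the fence.

**Last checks:**
- **Lid:** it seated at the predicted height (TCP z 0.0703 m), and that height was the same at the end.
- **Position:** the flask's yaw is −1.5° against about −1.6° for the jig. Its front edge is at x = 0.626 m against the fence face at about 0.627 m, and the force rose sharply when it met the stop.
- **Forces at the wrist:** about 16 N down, 12 N towards the fence and 5 N towards the stop. The bed's friction may take a few newtons, so I could only estimate the force on the fence itself, at about 10 N.

**Failed or disagreed:**
- **Rejected calls:** the first two move calls were refused because every row needs all its fields. Nothing moved.
- **Fence angle:** a last rough estimate of the fence's angle from a short edge read −4.6°. The top view had given −1.7° for the fence and −1.5° for the stop, so I ignored it.
- **Tool tilt:** the tool leaned about 0.5° under load, and I trimmed that out.
- **Final picture:** the viewer's 12-picture limit was reached, so I didn't see the scene after the last small force adjustments. In those, the tool position stayed within 0.1 mm.

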